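# Close the tote's gate and pool the spacers in its corner

### The arm

A 6-joint arm with a two-finger parallel gripper is mounted at the origin on the work surface. World frame = base frame: x ahead of the robot, y to its left, z up, the work surface at z = 0. Lengths are in m, angles in rad, forces in N, time in s.
With the tool pointing down it reaches from about 0.35 to 0.85 m from the base axis. Payload 8.1 kg.
Tool frame: the origin (TCP) lies at the very end of the fingers, on their centre line; the grasp point (between the pads) lies 19 mm behind it; z points along the fingers, y is the line along which they close (so a half turn about z gives the same grasp; the last joint's range is limited). The gripper opens to 85 mm and grips with 20 to 120 N. Pads are 22 mm wide; open, the fingers measure 114 mm over their backs; the gripper's body (76 mm by 85 mm) begins 54 mm behind the grasp point. The pads swing forward as they close: fully open they stand 13 mm farther back than shut.
Start: joints at [-1.186, 0.13, 1.488, -0, 1.523, -0.085], TCP at [0.272, -0.535, 0.231] pointing down, gripper open.
Joint ranges: [-2.96, 2.96], [-0.89, 2.26], [0.02, 2.5], [-1.34, 4.48], [0, 2.73], [-2.66, 2.66]. Speed limits (rad/s): [2.39, 2.39, 2.79, 3.14, 3.14, 3.14].

### API

Orientations are given as [roll, pitch, yaw] about the fixed x, y, z axes, in that order (R = Rz(yaw) Ry(pitch) Rx(roll)).
In Python, from bench import env gives the robot as it stands. The module is installed in compiled form; this text tells all that it offers.
- The arm moves only by the tool move_arm, never from a script. Its argument "targets" is a list of rows, each a list of 3 entries, a list of its own where there are three numbers: the shift along the world's x, y, z in m, then the turn, a rotation vector about the world's x, y, z in degrees, then the opening in per cent of the stroke, from 0 (shut) to 100 (fully open). In form: [[[dx, dy, dz], [rx, ry, rz], jaw], ...]. A call has exactly 5 rows; each row shifts and turns the commanded pose from where the row before left it; what a row does not reach is not made up. A row lasts 1/10 s, in which the tool goes at most 50 mm and 8.59 degrees, less where a joint would pass 70% of its speed; a pose out of reach is approached as far as the arm can. A call with a gripper value outside its range is refused whole. The fingers move at their own pace and stop on an object; the grip force is fixed at half the most. Time passes only in rows, so rows that do not move let the fingers close, or fill a call up. It gives the time, the measured TCP pose, the force, the opening and the grip force at its end, in the units of the state.
- env.get_obs(): the state, without advancing time (a new reading comes with each control period).
- env.camera(name): name is "side" or "top"; returns a dict with "pixels" (480x640x3 uint8, red, green, blue), "mtx" (3x3 intrinsics, pixels), "k1" (the pictures are not rectified: a ray, as slopes to the right and down, at radius r is drawn at 1 + k1 r^2 times it, then the intrinsics apply), "rvec" (rotation vector, rad) and "tvec" (3), from world to camera coordinates, as OpenCV has them. Camera axes: x right, y down, z forward; pixel columns grow to the right and rows downward; lengths in m; the calibration is good to about 2 mm. A picture is of the moment at which its call begins. There is no depth.
- env.hand_in(): hands the job in; it is judged then, once.
Trained networks look in the newest picture that a camera, given by its name, has taken for a name from the list of things; names that differ only in an ending like _2 or _b are one class to them, and where a whole thing is asked for, a point or a joint stands for the part that bears it (a point fixed in the world has none). Each returns a list of dicts, best first, with "p" (0 to 1); they miss things now and then, are a little off and sometimes report something else, mostly with a low value. They report only what shows in the picture. A call takes as long as a camera call. They do not tell look-alikes from the thing itself.
- env.find_in(camera, thing): "centre" ([column, row] in pixels, amid what is visible of it).
The state is a dict: "t": time; "joint_pos": joint angles; "joint_velocities": joint speeds; "tau": joint torques, N m; "eef_pos": TCP position; "eef_rot": TCP orientation; "ft_force": force on the tool from outside, world axes, zero at the start; "ft_torque": the same for the moment, N m; "finger_gap": opening from 0.0 (shut) to 1.0 (fully open); "grip_force": force on a finger pad.
Only numpy, scipy, OpenCV 4.12 (cv2) and the standard library are available. Lean on these libraries where they do the work, as an engineer would, in place of code of your own. Each camera call takes 0.05 s, during which the arm holds its last target. There are 200 camera calls.

### The job

Four brass spacers lie loose in the blue tote, whose yellow corner has an open gate: first take the red-headed pin from its black holder and put it fully down into the socket in that yellow corner, with the tote standing on the bench, so that nothing can slip out. Then pick the tote up (it has a grey carrying bar) some 10 cm or more off the bench, tip it about 30 degrees with the yellow corner lowest until all four spacers have slid together into that corner, and finish while still holding it up in the gripper, tilted and steady. Spill no spacer and leave the other things on the bench where they are.

Things in the scene. Friction and masses are not known exactly. Their poses are not given: they have to be found in the camera images.
- tote: loose square blue parts tote, 140 x 140 mm, 4 mm walls 52 mm high, about 0.3 kg, a grey carrying bar over one diagonal (116 mm high). Origin: underside centre; z up; +x along the other diagonal to the yellow gate corner, 99 mm away; y along the bar. Inner floor at z = 22 mm. At the gate corner the walls leave a 31 mm opening, closed to the spacers by a pin in the socket in its middle
- tote_gate (a point): centre of the mouth of the gate socket: a round 11.6 mm hole with a 2 mm chamfer, 18 mm deep, in the yellow corner at floor level; 83.4 mm from the tote's origin along its +x, at z = 22 mm. Axes as the tote's
- tote_socket (a point): bottom of the gate socket, 18 mm below tote_gate
- tote_bail (a point): middle of the bail, where it is gripped from above: a flat grey bar 12 mm thick (along the tote's x), 22 mm tall (94 to 116 mm above the tote's underside), along the tote's y; this point at 105 mm, above the tote's centre
- tote_foot (a point): lowest point of the tote's gate corner, at underside level, 97 mm from the origin along the tote's +x
- pin: loose gate pin, upright in the holder: 10 mm steel shank 64 mm long with a 2 mm tapered foot, red round head 16 mm in diameter and 28 mm tall above it (92 mm overall, 40 g). Origin: centre of its foot, z up to the head
- pin_grip (a point): middle of the pin's red head, 78 mm above its foot
- pin_tip (a point): centre of the pin's foot
- spacer0: loose brass spacer disc in the tote, 20 mm diameter, 10 mm high, 18 g; origin at underside centre. Slides easily on the tote's floor (friction about 0.15): a tilt of 25 to 30 degrees moves it along floor and walls
- spacer1: loose brass spacer disc in the tote, 20 mm diameter, 10 mm high, 18 g; origin at underside centre. Slides easily on the tote's floor (friction about 0.15): a tilt of 25 to 30 degrees moves it along floor and walls
- spacer2: loose brass spacer disc in the tote, 20 mm diameter, 10 mm high, 18 g; origin at underside centre. Slides easily on the tote's floor (friction about 0.15): a tilt of 25 to 30 degrees moves it along floor and walls
- spacer3: loose brass spacer disc in the tote, 20 mm diameter, 10 mm high, 18 g; origin at underside centre. Slides easily on the tote's floor (friction about 0.15): a tilt of 25 to 30 degrees moves it along floor and walls
- holder: pin holder: fixed black block 60 x 60 mm, 24 mm high, the pin stands in its central 18 mm deep hole; origin at underside centre
- controller: fixed white-and-black joystick box 150 x 100 mm, 55 mm high, with a black joystick to 98 mm; leave alone; origin at underside centre
- wipes_box: fixed white and blue wipes box, 110 x 200 mm, 80 mm high; leave alone; origin at underside centre
- cleaner: loose lens-cleaner bottle, 44 mm diameter, 120 mm high; leave alone; origin at underside centre
- driver: loose screwdriver lying flat, 160 mm long; leave alone
- objective: loose steel microscope objective, 32 mm diameter, 48 mm high; leave alone; origin at underside centre
- jar: loose jar with white cap, 48 mm diameter, 50 mm high; leave alone; origin at underside centre
Things that resemble listed ones, but are neither listed nor needed, are in the scene too. Several things have the shape of the holder; the one meant has the colours described above.

How it is judged:
By the outcome, as a careful person would: the job done as asked, in the order asked, and still so for the second after the job is handed in, while the arm keeps its last pose, push and grip.
It also fails if it takes over 58 s, if anything falls off the work surface, if the arm or the gripper's body presses on something with over 40 N, if the wrist force passes 120 N, or if a joint passes its speed limit or range.

## Working session

There is one attempt and no reset: what is moved stays moved. The work goes in short steps, Python scripts to look and compute and a tool call to move; the robot and the scene stay as the last step left them, time stands still between calls to the robot, and variables do not carry over. Pictures are saved under pics/ and viewed, at most 10 in all, crops included, and the job is handed in when it is done.

Besides the shell and the picture viewer there is one more tool, called after "Request:" as name([rows], argument=value, ...), one row to a line, values as JSON. move_arm: Moves the arm, as the interface text tells. Its arguments: {"type":"object","properties":{"targets":{"type":"array","items":{"type":"array"}}},"required":["targets"]}

```bash
mkdir -p pics
cat > h.py <<'E'
import numpy as np, cv2
from bench import env
from scipy.spatial.transform import Rotation as R
def cam(n):
    c=env.camera(n); return c
def ray(c,px):
    K=np.array(c["mtx"]);x=np.array([(px[0]-K[0,2])/K[0,0],(px[1]-K[1,2])/K[1,1]])
    u=x.copy()
    for _ in range(20): u=x/(1+c["k1"]*(u@u))
    M=cv2.Rodrigues(np.array(c["rvec"],float))[0]; t=np.array(c["tvec"],float).ravel()
    return -M.T@t, M.T@np.array([u[0],u[1],1])
def at(c,px,z):
    o,d=ray(c,px); return o+d*(z-o[2])/d[2]
def tri(ca,pa,cb,pb):
    o1,d1=ray(ca,pa);o2,d2=ray(cb,pb)
    s=np.linalg.lstsq(np.c_[d1,-d2],o2-o1,rcond=None)[0]
    a=o1+s[0]*d1;b=o2+s[1]*d2
    return (a+b)/2,np.linalg.norm(a-b)
def proj(c,P):
    M=cv2.Rodrigues(np.array(c["rvec"],float))[0]; p=M@np.array(P)+np.array(c["tvec"],float).ravel()
    u=p[:2]/p[2];u=u*(1+c["k1"]*(u@u));K=np.array(c["mtx"]);return [K[0,0]*u[0]+K[0,2],K[1,1]*u[1]+K[1,2]]
def save(c,f,crop=None,s=1):
    im=c["pixels"][:,:,::-1]
    if crop: im=im[crop[1]:crop[3],crop[0]:crop[2]]
    cv2.imwrite("pics/"+f,cv2.resize(im,None,fx=s,fy=s,interpolation=cv2.INTER_CUBIC))
E
python3 - <<'E'
from h import *
o=env.get_obs(); print({k:np.round(v,3).tolist() for k,v in o.items()})
np.set_printoptions(precision=4,suppress=True)
for n in["top","side"]:
    c=cam(n);save(c,n+"0.png")
    print(n,ray(c,[320,240]))
    for t in["tote","tote_gate","tote_bail","tote_foot","pin","pin_grip","pin_tip","holder","spacer0"]:
        print(t,[(np.round(d["centre"],1).tolist(),round(d["p"],2)) for d in env.find_in(n,t)][:5])
E
```

```text
{'t': 0.0, 'joint_pos': [-1.186, 0.131, 1.489, 0.0, 1.523, -0.085], 'joint_velocities': [-0.0, -0.0, -0.001, -0.002, 0.001, 0.0], 'tau': [0.0, -56.94, -50.055, -0.0, 0.015, 0.0], 'eef_pos': [0.271, -0.534, 0.23], 'eef_rot': [-3.14, -0.0, 0.47], 'ft_force': [-0.684, 0.049, 0.349], 'ft_torque': [-0.017, 0.005, -0.015], 'grip_force': 0.0, 'finger_gap': 1.003}
top (array([0.4835, 0.0103, 1.2763]), array([ 0.0529,  0.009 , -0.9986]))
tote [([285.7, 225.1], 0.66), ([142.6, 226.4], 0.56)]
tote_gate [([289.2, 228.0], 0.91)]
tote_bail [([286.4, 228.1], 0.77)]
tote_foot [([286.8, 227.8], 0.59), ([476.5, 309.0], 0.4)]
pin [([420.4, 218.4], 0.4)]
pin_grip [([420.8, 221.6], 0.57)]
pin_tip [([420.0, 221.9], 0.58)]
holder [([423.6, 262.3], 0.83), ([413.8, 222.5], 0.63), ([370.1, 262.4], 0.58), ([374.4, 204.4], 0.56)]
spacer0 [([284.2, 208.7], 0.45), ([298.0, 215.4], 0.4)]
side (array([0.0637, 0.6571, 0.7094]), array([ 0.477 , -0.6332, -0.6096]))
tote [([277.9, 275.5], 0.69)]
tote_gate [([283.8, 269.5], 0.66)]
tote_bail [([281.5, 273.6], 0.64)]
tote_foot [([281.8, 274.3], 0.84)]
pin [([279.0, 273.9], 0.67)]
pin_grip [([364.0, 194.9], 0.68)]
pin_tip [([363.1, 190.7], 0.45)]
holder [([366.5, 209.8], 0.96), ([320.6, 223.5], 0.96), ([367.6, 250.0], 0.82), ([405.5, 224.9], 0.73), ([222.2, 245.4], 0.62)]
spacer0 [([278.9, 277.3], 0.54), ([259.2, 284.4], 0.38), ([282.3, 276.0], 0.25), ([275.1, 227.7], 0.21)]
```

View pics/top0.png

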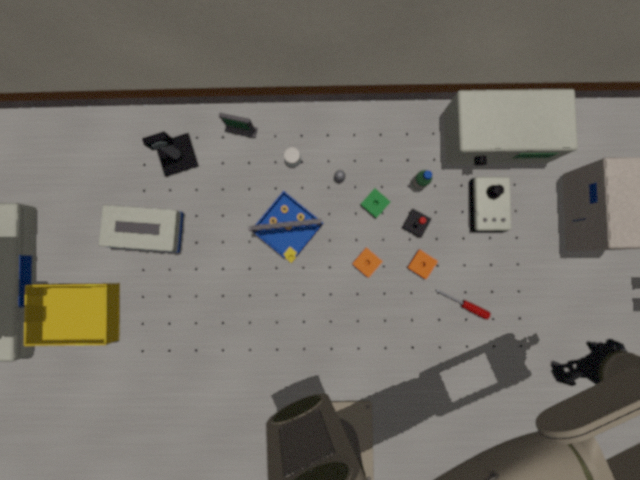

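View pics/side0.png

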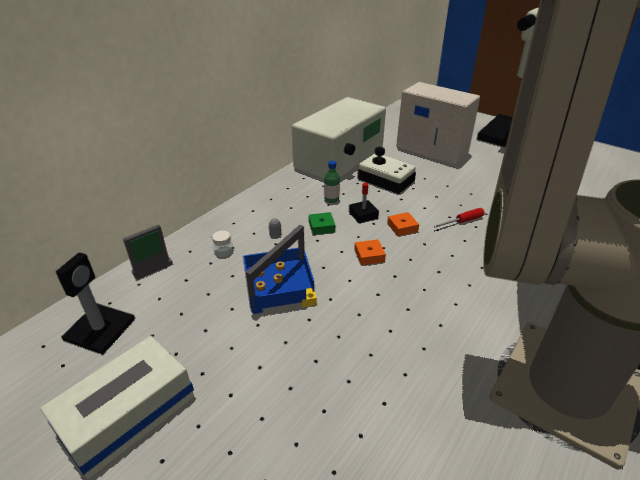

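The top view shows the tote at (287,226), its yellow corner at (290,254) nearest the robot, and the pin's red head at (423,220). Holder-shaped candidates are green (375,203), orange (367,262), orange (422,264) and black (416,223). I choose the black one, since it bears the red pin.

Run:
```python
from h import *
np.set_printoptions(precision=4,suppress=True)
C={n:cam(n) for n in["top","side"]}
def blob(c,lo,hi,box,lo2=None):
    h=cv2.cvtColor(c["pixels"],cv2.COLOR_RGB2HSV)
    m=cv2.inRange(h,lo,hi)
    if lo2: m|=cv2.inRange(h,*lo2)
    z=np.zeros_like(m);x0,y0,x1,y1=box;z[y0:y1,x0:x1]=m[y0:y1,x0:x1]
    n,l,s,ce=cv2.connectedComponentsWithStats(z);i=1+np.argmax(s[1:,4]);return ce[i],s[i],l==i
r=((0,120,60),(8,255,255)); r2=((172,120,60),(180,255,255))
pt=blob(C["top"],*r,(405,205,435,240),r2);ps=blob(C["side"],*r,(350,175,380,210),r2)
print(pt[:2],ps[:2]);print("pin head",tri(C["top"],pt[0],C["side"],ps[0]))
y=((20,120,100),(35,255,255))
yt=blob(C["top"],*y,(275,245,305,265));ys=blob(C["side"],*y,(295,285,325,312))
print(yt[:2],ys[:2]);print("yellow",tri(C["top"],yt[0],C["side"],ys[0]),at(C["top"],yt[0],.022))
b=blob(C["top"],(100,100,40),(130,255,255),(240,180,330,270));print("blue",b[:2])
im=cv2.resize(C["top"]["pixels"][185:270,240:335,::-1],None,fx=4,fy=4,interpolation=2)
im2=cv2.resize(C["side"]["pixels"][220:320,235:325,::-1],None,fx=4,fy=4,interpolation=2)
im3=cv2.resize(C["top"]["pixels"][195:245,395:440,::-1],None,fx=4,fy=4,interpolation=2)
im4=cv2.resize(C["side"]["pixels"][175:225,345:385,::-1],None,fx=4,fy=4,interpolation=2)
W=np.zeros((600,745,3),np.uint8)
for a,x,y in((im,0,0),(im2,385,0),(im3,0,400),(im4,385,400)):W[y:y+a.shape[0],x:x+a.shape[1]]=a
cv2.imwrite("pics/c1.png",W)
```

```text
(array([422.3269, 219.8654]), array([419, 216,   8,   9,  52], dtype=int32)) (array([365.    , 188.3103]), array([363, 183,   5,  12,  58], dtype=int32))
pin head (array([ 0.5966, -0.2491,  0.0791]), np.float64(0.0008801699901616109))
(array([289.9091, 254.8182]), array([285, 248,  11,  14,  99], dtype=int32)) (array([309.5798, 297.8138]), array([302, 288,  15,  19, 188], dtype=int32))
yellow (array([0.5095, 0.1052, 0.0066]), np.float64(0.0029545406322508505)) [0.5104 0.1049 0.022 ]
blue (array([287.5982, 237.0244]), array([ 255,  224,   65,   33, 1105], dtype=int32))
```

View pics/c1.png

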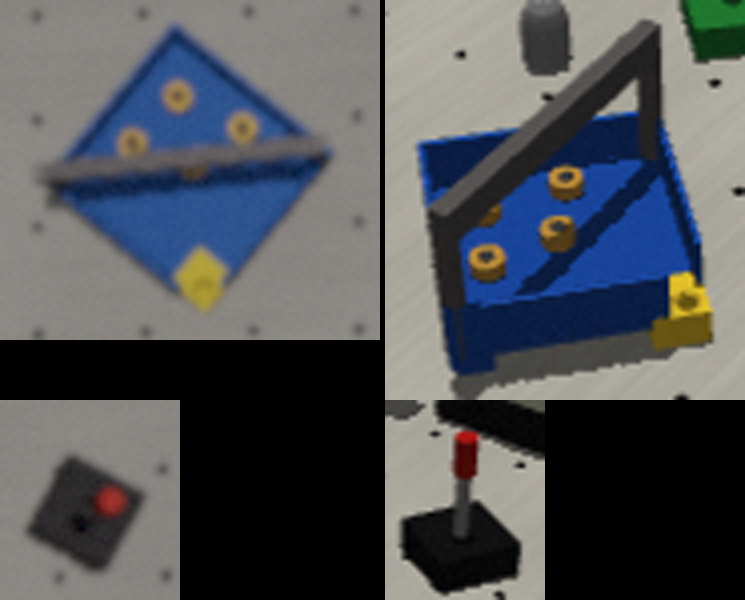

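The crop confirms the choice: red-headed pin upright in the black holder. The gate socket mouth is at about top (290.7,256.2) and side (310.5,295). The bar runs from (251,227.5) to (321,221) in the top view, and all four spacers are in the tote.

Run:
```python
from h import *
np.set_printoptions(precision=4,suppress=True)
T,S=cam("top"),cam("side")
print("pin",at(T,[422.3,219.9],.086),at(S,[365,188.3],.084),"holder",at(T,[416.3,223.2],.024))
print("gate",tri(T,[290.7,256.2],S,[310.5,295]),at(T,[290.7,256.2],.022),at(S,[310.5,295],.022))
a,b=at(T,[251,227.5],.116),at(T,[321,221.4],.116);print(a,b,(a+b)/2)
a2,b2=at(S,[249,271],.116),at(S,[302.5,227.5],.116);print(a2,b2,(a2+b2)/2)
d=(a-b)[:2];yaw=np.degrees(np.arctan2(-d[0],d[1]))
print("y-axis",d,"bar yaw",yaw)
m=(a+b)/2
print("far corner",at(T,[240+175/4,185+27/4],.052),"tip",at(T,[291.2,262],.022))
h=at(T,[416.3,223.2],.024)
for c in [(70,455),(143,495),(100,572),(28,532)]:print("holder corner",at(T,[395+c[0]/4,195+(c[1]-400)/4],.024))
```

```text
pin [ 0.5955 -0.2478  0.086 ] [ 0.5928 -0.2418  0.084 ] holder [ 0.5924 -0.2444  0.024 ]
gate (array([0.5066, 0.1032, 0.0151]), np.float64(0.00015434646402484885)) [0.5065 0.1028 0.022 ] [0.5021 0.1087 0.022 ]
[0.5795 0.1967 0.116 ] [0.5925 0.0175 0.116 ] [0.586  0.1071 0.116 ]
[0.5791 0.2037 0.116 ] [0.5861 0.0278 0.116 ] [0.5826 0.1158 0.116 ]
y-axis [-0.013   0.1791] bar yaw 4.156473045815743
far corner [0.6807 0.1177 0.052 ] tip [0.4906 0.1016 0.022 ]
holder corner [ 0.6326 -0.235   0.024 ]
holder corner [ 0.6041 -0.2846  0.024 ]
holder corner [ 0.5514 -0.2535  0.024 ]
holder corner [ 0.5797 -0.2047  0.024 ]
```

Request:
move_arm([
  [[0.032, 0.029, 0], [0, 0, 0], 60],
  [[0.032, 0.029, 0], [0, 0, 0], 60],
  [[0.032, 0.029, 0], [0, 0, 0], 60],
  [[0.032, 0.029, 0], [0, 0, 0], 60],
  [[0.032, 0.029, 0], [0, 0, 0], 60],
])

```text
t: 1.7
eef_pos: [0.4327, -0.3888, 0.2315]
eef_rot: [3.141, -0.0, 0.47]
ft_force: [0.8, -0.4, -0.5]
finger_gap: 0.603
grip_force: 0.0
```

Request:
move_arm([
  [[0.032, 0.029, 0], [0, 0, 0], 60],
  [[0.032, 0.029, -0.01], [0, 0, 0], 60],
  [[0.032, 0.029, -0.02], [0, 0, 0], 60],
  [[0.032, 0.029, -0.03], [0, 0, 0], 60],
  [[0.032, 0.029, -0.02], [0, 0, 0], 60],
])

```text
t: 2.2
eef_pos: [0.5907, -0.2449, 0.1511]
eef_rot: [-3.141, 0.001, 0.47]
ft_force: [-0.1, -1.3, 1.0]
finger_gap: 0.603
grip_force: 0.0
```

Run:
```python
from h import *
o=env.get_obs(); print(o["t"],o["eef_pos"],o["eef_rot"],o["finger_gap"])
T,S=cam("top"),cam("side");P=np.array(o["eef_pos"])
print("tcp px",proj(T,P),proj(S,P))
A=[cv2.resize(c["pixels"][y:y+120,x:x+100,::-1],None,fx=4,fy=4,interpolation=2) for c,x,y in((T,370,160),(S,315,115))]
cv2.imwrite("pics/c2.png",np.hstack(A))
```

```text
2.2 [ 0.59067233 -0.24492699  0.15110199] [-3.14091135e+00  6.74898545e-04  4.69743982e-01] 0.6025212211305588
tcp px [np.float64(426.8220845688086), np.float64(219.29745973390646)] [np.float64(367.90358506839414), np.float64(165.37030350344722)]
```

View pics/c2.png

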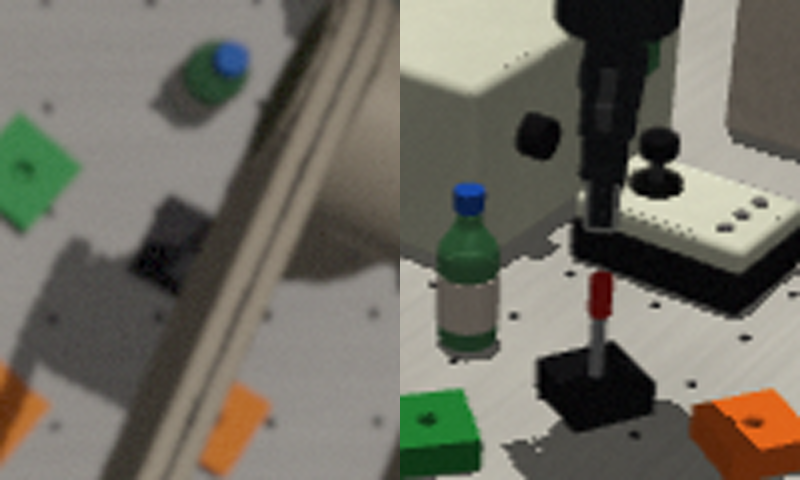

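Side view: the fingers are over the pin (head at about (465,189) in full-frame terms, aligned with them). The arm hides the top view. I go down and grip.

Request:
move_arm([
  [[0.001, 0, -0.02], [0, 0, 0], 60],
  [[0.001, 0, -0.02], [0, 0, 0], 60],
  [[0, 0, -0.02], [0, 0, 0], 60],
  [[0, 0, -0.016], [0, 0, 0], 60],
  [[0, 0, -0.01], [0, 0, 0], 60],
])

```text
t: 2.8
eef_pos: [0.5913, -0.2465, 0.0654]
eef_rot: [-3.14, 0.001, 0.469]
ft_force: [-0.0, -0.4, 0.3]
finger_gap: 0.602
grip_force: 0.0
```

Request:
move_arm([
  [[0, 0, 0], [0, 0, 0], 30],
  [[0, 0, 0], [0, 0, 0], 15],
  [[0, 0, 0], [0, 0, 0], 0],
  [[0, 0, 0], [0, 0, 0], 0],
  [[0, 0, 0], [0, 0, 0], 0],
])

```text
t: 3.3
eef_pos: [0.5926, -0.2462, 0.068]
eef_rot: [3.141, -0.001, 0.47]
ft_force: [-2.7, 3.6, 4.8]
finger_gap: 0.172
grip_force: 58.6
```

Request:
move_arm([
  [[0, 0, 0.015], [0, 0, 0], 0],
  [[0, 0, 0.03], [0, 0, 0], 0],
  [[0, 0, 0.04], [0, 0, 0], 0],
  [[0, 0.01, 0.035], [0, 0, 0], 0],
  [[-0.01, 0.04, 0.01], [0, 0, 0], 0],
])

```text
t: 3.8
eef_pos: [0.5851, -0.2004, 0.2041]
eef_rot: [3.132, -0.006, 0.466]
ft_force: [1.2, -0.3, 0.8]
finger_gap: 0.165
grip_force: 58.6
```

Request:
move_arm([
  [[-0.013, 0.046, 0], [0, 0, 0], 0],
  [[-0.013, 0.046, 0], [0, 0, 0], 0],
  [[-0.013, 0.046, 0], [0, 0, 0], 0],
  [[-0.013, 0.046, 0], [0, 0, 0], 0],
  [[-0.012, 0.042, 0], [0, 0, 0], 0],
])

```text
t: 4.3
eef_pos: [0.5179, 0.0311, 0.1984]
eef_rot: [3.14, -0.002, 0.47]
ft_force: [0.2, -0.3, -0.3]
finger_gap: 0.166
grip_force: 58.6
```

Request:
move_arm([
  [[-0.008, 0.035, 0], [0, 0, 0], 0],
  [[-0.007, 0.03, -0.015], [0, 0, 0], 0],
  [[0, 0.01, -0.03], [0, 0, 0], 0],
  [[0, 0, -0.02], [0, 0, 0], 0],
  [[0, 0, 0], [0, 0, 0], 0],
])

```text
t: 4.8
eef_pos: [0.5013, 0.1047, 0.1297]
eef_rot: [-3.141, 0.004, 0.471]
ft_force: [-0.9, 0.1, -0.2]
finger_gap: 0.167
grip_force: 58.7
```

Run:
```python
from h import *
o=env.get_obs(); print(o["t"],o["eef_pos"],o["eef_rot"],o["finger_gap"],o["grip_force"])
T,S=cam("top"),cam("side");P=np.array(o["eef_pos"])
print("tcp px",proj(T,P),proj(S,P), "foot",proj(S,P-[0,0,.059]),proj(T,P-[0,0,.059]))
A=[cv2.resize(c["pixels"][y:y+120,x:x+100,::-1],None,fx=4,fy=4,interpolation=2) for c,x,y in((T,240,170),(S,250,205))]
cv2.imwrite("pics/c3.png",np.hstack(A))
```

```text
4.8 [0.5013021  0.10465301 0.12971074] [-3.1407091   0.00369064  0.47079328] 0.16694437328119552 58.66691708564758
tcp px [np.float64(286.80900216938153), np.float64(257.54974569916544)] [np.float64(311.401230838593), np.float64(255.10095364952664)] foot [np.float64(311.72346795393355), np.float64(277.1332552777052)] [np.float64(288.6480111150198), np.float64(257.8710348361513)]
```

View pics/c3.png

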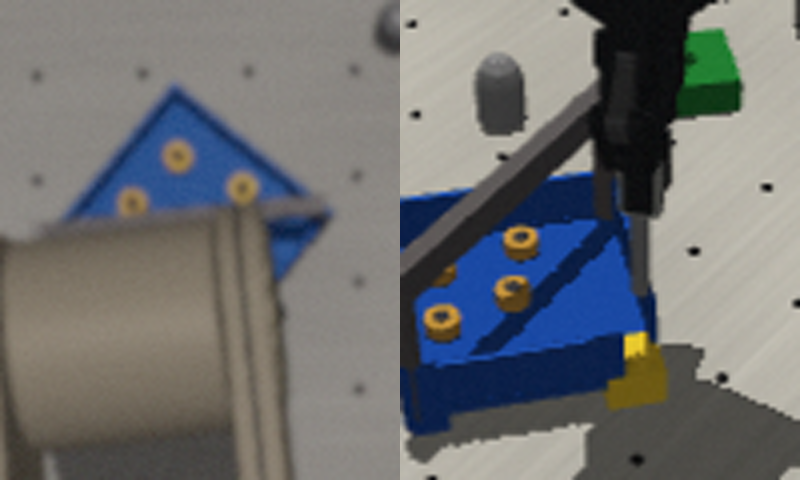

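The side view shows the pin hanging true in the gripper, foot at about (310.2,278.5). The socket is hidden by the pin or the shadow. I compare foot and socket enlarged.

Run:
```python
from h import *
np.set_printoptions(precision=3,suppress=True)
S=cam("side")
a=cv2.imread("pics/side0.png")[280:318,295:325];b=S["pixels"][258:302,295:325,::-1]
A=[cv2.resize(i,None,fx=12,fy=12,interpolation=2) for i in (a,b)]
W=np.zeros((600,760,3),np.uint8);W[:A[0].shape[0],:360]=cv2.convertScaleAbs(A[0],alpha=1.3);W[:A[1].shape[0],380:740]=cv2.convertScaleAbs(A[1],alpha=1.3)
cv2.imwrite("pics/c4.png",W)
p=np.array([.503,.104,.022])
J=np.array([np.subtract(proj(S,p+d),proj(S,p-d))/2 for d in np.eye(3)*.001]).T;print("px/mm",J,np.linalg.inv(J[:,:2]))
```

```text
px/mm [[-0.37  -0.287 -0.005]
 [-0.198  0.262 -0.338]] [[-1.705 -1.867]
 [-1.288  2.403]]
```

View pics/c4.png

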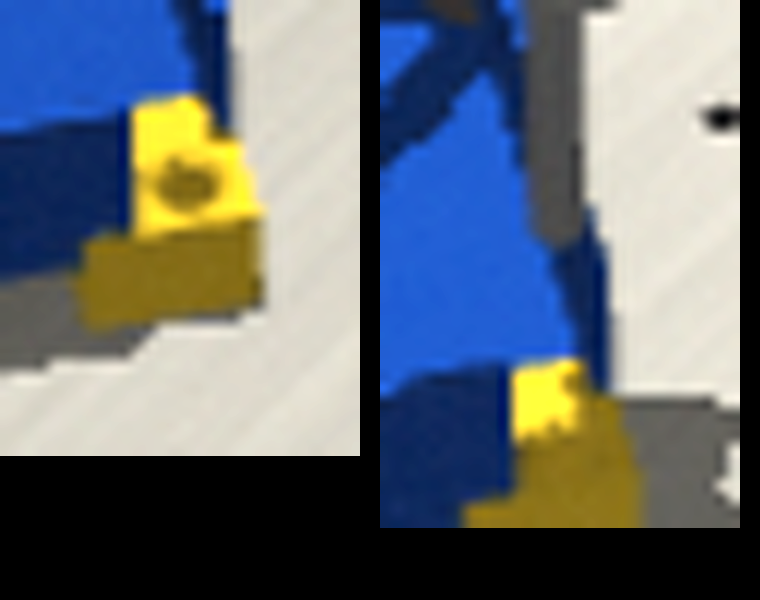

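Socket mouth centre is at about (310.1,295.0); the foot centre is at about (309.2,277.2), hanging 48 mm higher. I correct along the well-determined image column, go lower, and look again.

Request:
move_arm([
  [[-0.001, -0.001, -0.015], [0, 0, 0], 0],
  [[0, 0, -0.015], [0, 0, 0], 0],
  [[0, 0, -0.01], [0, 0, 0], 0],
  [[0, 0, 0], [0, 0, 0], 0],
  [[0, 0, 0], [0, 0, 0], 0],
])

```text
t: 5.45
eef_pos: [0.5016, 0.1035, 0.0912]
eef_rot: [-3.141, 0.001, 0.47]
ft_force: [0.4, -0.3, -0.0]
finger_gap: 0.168
grip_force: 58.7
```

Run:
```python
from h import *
o=env.get_obs(); print(o["t"],o["eef_pos"],o["ft_force"])
S=cam("side");T=cam("top")
a=cv2.imread("pics/side0.png")[280:318,295:325];b=S["pixels"][270:318,295:325,::-1]
A=[cv2.resize(i,None,fx=12,fy=12,interpolation=2) for i in (a,b)]
W=np.zeros((600,760,3),np.uint8);W[:A[0].shape[0],:360]=cv2.convertScaleAbs(A[0],alpha=1.3);W[:A[1].shape[0],380:740]=cv2.convertScaleAbs(A[1],alpha=1.5)
cv2.imwrite("pics/c5.png",W)
```

```text
5.45 [0.50161909 0.10346783 0.09115087] [ 0.37121747 -0.31546251 -0.01813009]
```

View pics/c5.png

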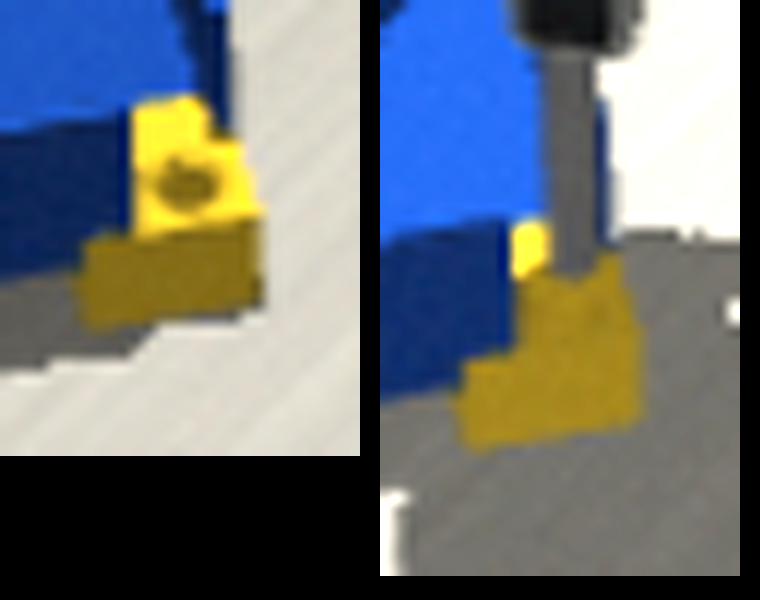

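The foot is within half a pixel of the socket column (571 against 567 enlarged), and its row comes to about 306 against 305 once lowered. I nudge +0.5 mm in x and y and go down, watching force.

Request:
move_arm([
  [[0.0005, 0.0005, -0.004], [0, 0, 0], 0],
  [[0, 0, -0.004], [0, 0, 0], 0],
  [[0, 0, -0.004], [0, 0, 0], 0],
  [[0, 0, 0], [0, 0, 0], 0],
  [[0, 0, 0], [0, 0, 0], 0],
])

```text
t: 6.05
eef_pos: [0.5024, 0.1041, 0.0795]
eef_rot: [-3.141, 0.0, 0.47]
ft_force: [-0.3, -0.4, 0.4]
finger_gap: 0.166
grip_force: 58.7
```

Request:
move_arm([
  [[0, 0, -0.002], [0, 0, 0], 0],
  [[0, 0, -0.002], [0, 0, 0], 0],
  [[0, 0, -0.001], [0, 0, 0], 0],
  [[0, 0, 0], [0, 0, 0], 0],
  [[0, 0, 0], [0, 0, 0], 0],
])

```text
t: 6.55
eef_pos: [0.5024, 0.1041, 0.0746]
eef_rot: [-3.141, 0.0, 0.47]
ft_force: [-0.9, 1.5, -1.8]
finger_gap: 0.165
grip_force: 58.7
```

Request:
move_arm([
  [[0, 0, -0.002], [0, 0, 0], 0],
  [[0, 0, -0.002], [0, 0, 0], 0],
  [[0, 0, -0.002], [0, 0, 0], 0],
  [[0, 0, 0], [0, 0, 0], 0],
  [[0, 0, 0], [0, 0, 0], 0],
])

```text
t: 7.05
eef_pos: [0.5024, 0.104, 0.0685]
eef_rot: [-3.142, 0.0, 0.47]
ft_force: [-1.0, 1.0, -0.5]
finger_gap: 0.173
grip_force: 58.8
```

Request:
move_arm([
  [[0, 0, -0.002], [0, 0, 0], 0],
  [[0, 0, -0.001], [0, 0, 0], 0],
  [[0, 0, -0.001], [0, 0, 0], 0],
  [[0, 0, -0.001], [0, 0, 0], 0],
  [[0, 0, 0], [0, 0, 0], 0],
])

```text
t: 7.55
eef_pos: [0.5037, 0.1044, 0.0657]
eef_rot: [3.141, -0.002, 0.47]
ft_force: [-6.0, 1.8, 13.8]
finger_gap: 0.166
grip_force: 60.8
```

The upward force of 14 N at the expected height shows that the pin has bottomed. I release, rise and check.

Request:
move_arm([
  [[0, 0, 0.001], [0, 0, 0], 20],
  [[0, 0, 0], [0, 0, 0], 35],
  [[0, 0, 0], [0, 0, 0], 50],
  [[0, 0, 0], [0, 0, 0], 50],
  [[0, 0, 0.02], [0, 0, 0], 50],
])

```text
t: 8.05
eef_pos: [0.5, 0.1037, 0.0818]
eef_rot: [-3.14, 0.006, 0.47]
ft_force: [-0.4, 0.7, 0.3]
finger_gap: 0.5
grip_force: 0.0
```

Request:
move_arm([
  [[0, 0, 0.035], [0, 0, 0], 50],
  [[0, 0, 0.04], [0, 0, 8.5], 50],
  [[0, 0, 0.04], [0, 0, 8.5], 50],
  [[-0.02, 0, 0.02], [0, 0, 8.5], 50],
  [[-0.02, 0, 0], [0, 0, 8.5], 50],
])

```text
t: 8.55
eef_pos: [0.4645, 0.1042, 0.224]
eef_rot: [3.136, -0.004, 1.069]
ft_force: [0.5, -0.3, 0.1]
finger_gap: 0.499
grip_force: 0.0
```

Request:
move_arm([
  [[-0.02, 0, 0], [0, 0, 8.5], 50],
  [[-0.02, 0, 0], [0, 0, 8.5], 50],
  [[0, 0, 0], [0, 0, 8.5], 50],
  [[0, 0, 0], [0, 0, 8], 50],
  [[0, 0, 0], [0, 0, 0], 50],
])

```text
t: 9.05
eef_pos: [0.4225, 0.104, 0.2197]
eef_rot: [3.141, 0.0, 1.65]
ft_force: [0.2, 0.4, -1.4]
finger_gap: 0.504
grip_force: 0.0
```

Run:
```python
from h import *
o=env.get_obs(); print(o["t"],o["eef_pos"],o["eef_rot"],o["finger_gap"])
T,S=cam("top"),cam("side");P=np.array(o["eef_pos"])
print("tcp px",proj(T,P),proj(S,P))
A=[cv2.resize(c["pixels"][y:y+120,x:x+100,::-1],None,fx=4,fy=4,interpolation=2) for c,x,y in((T,240,170),(S,235,215))]
cv2.imwrite("pics/c6.png",np.hstack(A))
```

```text
9.05 [0.4224519  0.10403568 0.21969494] [3.14144412e+00 7.93870435e-05 1.65016346e+00] 0.5041700191253026
tcp px [np.float64(284.18584205422474), np.float64(291.20567325814545)] [np.float64(345.8273976365936), np.float64(232.94133541163157)]
```

View pics/c6.png

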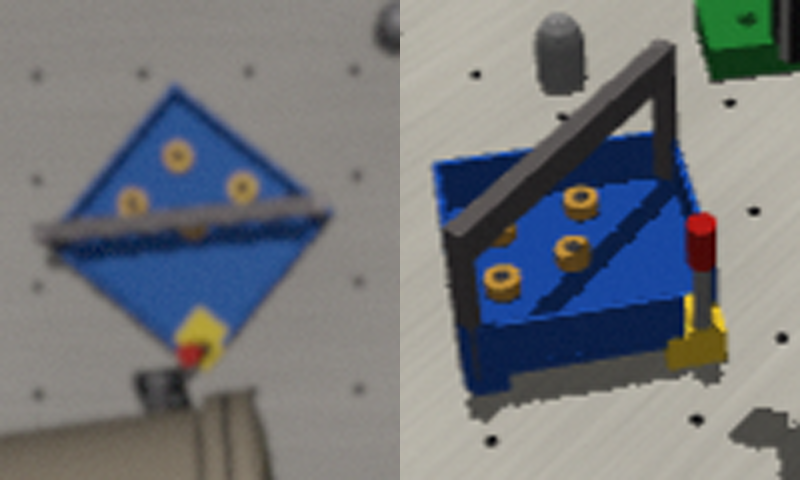

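The pin stands seated in the gate, with its head at side (310,276). The tote has not moved and all four spacers are inside. Next I take the bar, centre about (0.586, 0.110).

Request:
move_arm([
  [[0.04, 0.002, 0], [0, 0, 0], 50],
  [[0.045, 0.002, 0], [0, 0, 0], 50],
  [[0.045, 0.002, 0], [0, 0, 0], 50],
  [[0.0335, 0, -0.01], [0, 0, 0], 50],
  [[0, 0, -0.02], [0, 0, 0], 50],
])

```text
t: 9.65
eef_pos: [0.5902, 0.1097, 0.1896]
eef_rot: [3.139, 0.0, 1.643]
ft_force: [-0.8, 0.8, -0.2]
finger_gap: 0.501
grip_force: 0.0
```

Request:
move_arm([
  [[0, 0, -0.03], [0, 0, 0], 50],
  [[0, 0, -0.03], [0, 0, 0], 50],
  [[0, 0, -0.025], [0, 0, 0], 50],
  [[0, 0, -0.018], [0, 0, 0], 50],
  [[0, 0, 0], [0, 0, 0], 50],
])

```text
t: 10.15
eef_pos: [0.5834, 0.1097, 0.0827]
eef_rot: [-3.135, 0.0, 1.644]
ft_force: [-0.8, -0.5, -0.2]
finger_gap: 0.501
grip_force: 0.0
```

Request:
move_arm([
  [[0, 0, 0], [0, 0, 0], 30],
  [[0, 0, 0], [0, 0, 0], 15],
  [[0, 0, 0], [0, 0, 0], 0],
  [[0, 0, 0], [0, 0, 0], 0],
  [[0, 0, 0], [0, 0, 0], 0],
])

```text
t: 10.65
eef_pos: [0.5875, 0.1103, 0.0886]
eef_rot: [3.138, -0.0, 1.648]
ft_force: [2.4, 0.7, 6.4]
finger_gap: 0.132
grip_force: 60.9
```

Request:
move_arm([
  [[0, 0, 0.005], [0, 0, 0], 0],
  [[0, 0, 0.015], [0, 0, 0], 0],
  [[0, 0, 0.025], [0, 0, 0], 0],
  [[0, 0, 0.03], [0, 0, 0], 0],
  [[0, 0, 0.03], [0, 0, 0], 0],
])

```text
t: 11.15
eef_pos: [0.585, 0.11, 0.1925]
eef_rot: [-3.139, 0.0, 1.648]
ft_force: [1.2, 0.1, -5.3]
finger_gap: 0.128
grip_force: 59.4
```

Request:
move_arm([
  [[0, 0, 0.03], [0, 0, 0], 0],
  [[0, 0, 0.03], [0, 0, 0], 0],
  [[0, 0, 0.02], [0, 0, 0], 0],
  [[0, 0, 0.005], [0, 0, 0], 0],
  [[0, 0, 0], [0, 0, 0], 0],
])

```text
t: 11.65
eef_pos: [0.5861, 0.1101, 0.2774]
eef_rot: [3.141, 0.0, 1.648]
ft_force: [-0.1, -0.5, -5.1]
finger_gap: 0.127
grip_force: 59.3
```

Request:
move_arm([
  [[0, 0, 0], [0.2, -3, 0], 0],
  [[0, 0, 0], [0.2, -3, 0], 0],
  [[0, 0, 0], [0.2, -3, 0], 0],
  [[0, 0, 0], [0.2, -3, 0], 0],
  [[0, 0, 0], [0.2, -3, 0], 0],
])

```text
t: 12.15
eef_pos: [0.5846, 0.1099, 0.2737]
eef_rot: [2.882, 0.003, 1.647]
ft_force: [0.1, -0.5, -5.0]
finger_gap: 0.128
grip_force: 59.4
```

Request:
move_arm([
  [[0, 0, 0], [0.2, -3, 0], 0],
  [[0, 0, 0], [0.2, -3, 0], 0],
  [[0, 0, 0], [0.2, -3, 0], 0],
  [[0, 0, 0], [0.2, -3, 0], 0],
  [[0, 0, 0], [0.2, -3, 0], 0],
])

```text
t: 12.65
eef_pos: [0.5844, 0.1099, 0.2732]
eef_rot: [2.62, 0.005, 1.646]
ft_force: [0.4, -1.0, -4.7]
finger_gap: 0.128
grip_force: 59.6
```

Request:
move_arm([
  [[0, 0, 0], [0, 0, 0], 0],
  [[0, 0, 0], [0, 0, 0], 0],
  [[0, 0, 0], [0, 0, 0], 0],
  [[0, 0, 0], [0, 0, 0], 0],
  [[0, 0, 0], [0, 0, 0], 0],
])

```text
t: 13.15
eef_pos: [0.5864, 0.1101, 0.2768]
eef_rot: [2.617, 0.005, 1.646]
ft_force: [-0.8, 0.6, -4.4]
finger_gap: 0.13
grip_force: 59.5
```

Run:
```python
from h import *
o=env.get_obs(); print(o["t"],o["eef_pos"],R.from_euler("xyz",o["eef_rot"]).as_matrix().round(3),o["finger_gap"],o["ft_force"])
T,S=cam("top"),cam("side")
A=[cv2.resize(c["pixels"][y:y+130,x:x+130,::-1],None,fx=3,fy=4,interpolation=2) for c,x,y in((T,220,150),(S,225,140))]
cv2.imwrite("pics/c7.png",np.hstack(A))
```

```text
13.15 [0.58635708 0.11006325 0.2768353 ] [[-0.076  0.863  0.499]
 [ 0.997  0.068  0.033]
 [-0.005  0.501 -0.866]] 0.12994183084569752 [-0.81181569  0.64111649 -4.41591813]
```

View pics/c7.png

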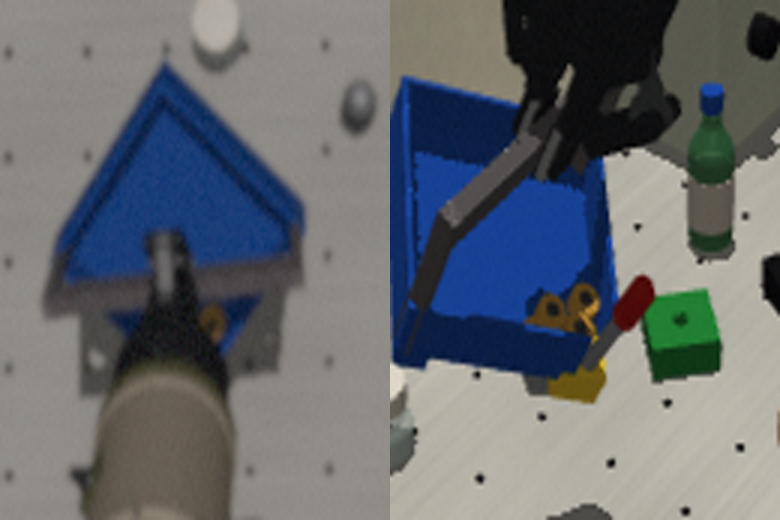

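The tote hangs tilted 30° with the pin in, and the spacers are in the yellow corner. I let it settle a second and check the count close up.

Request:
move_arm([
  [[0, 0, 0], [0, 0, 0], 0],
  [[0, 0, 0], [0, 0, 0], 0],
  [[0, 0, 0], [0, 0, 0], 0],
  [[0, 0, 0], [0, 0, 0], 0],
  [[0, 0, 0], [0, 0, 0], 0],
])

```text
t: 13.75
eef_pos: [0.5861, 0.1101, 0.2768]
eef_rot: [2.617, 0.005, 1.646]
ft_force: [0.2, 0.5, -5.7]
finger_gap: 0.13
grip_force: 59.5
```

Request:
move_arm([
  [[0, 0, 0], [0, 0, 0], 0],
  [[0, 0, 0], [0, 0, 0], 0],
  [[0, 0, 0], [0, 0, 0], 0],
  [[0, 0, 0], [0, 0, 0], 0],
  [[0, 0, 0], [0, 0, 0], 0],
])

```text
t: 14.25
eef_pos: [0.5861, 0.1101, 0.2768]
eef_rot: [2.617, 0.005, 1.646]
ft_force: [-0.4, -0.8, -5.1]
finger_gap: 0.128
grip_force: 59.5
```

Run:
```python
from h import *
o=env.get_obs(); print(o["t"],o["eef_pos"],o["finger_gap"],o["ft_force"])
T,S=cam("top"),cam("side")
b=cv2.resize(S["pixels"][195:245,255:315,::-1],None,fx=8,fy=8,interpolation=2)
a=cv2.resize(T["pixels"][210:260,230:270+0+40-0,::-1][:,:40],None,fx=7.8,fy=8,interpolation=2)
a=cv2.resize(T["pixels"][205:255,250:290,::-1],None,fx=7.8,fy=8,interpolation=2)
cv2.imwrite("pics/c8.png",cv2.convertScaleAbs(np.hstack([a,b]),alpha=1.4))
```

```text
14.25 [0.58608149 0.11009481 0.27677727] 0.12840868614067122 [-0.40377498 -0.82412858 -5.13382262]
```

View pics/c8.png

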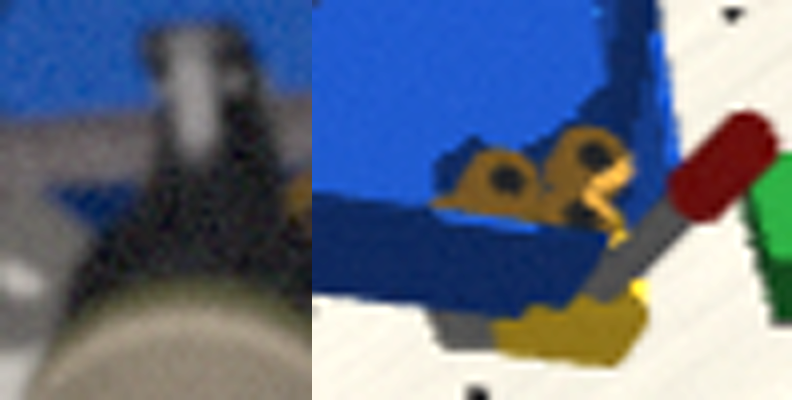

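Run:
```python
from h import *
from scipy.optimize import minimize
o=env.get_obs();S=cam("side");P=np.array(o["eef_pos"]);M=R.from_euler("xyz",o["eef_rot"]).as_matrix()
G=P-.019*M[:,2]           # grasp point = bail at tote z .105
Z=-M[:,2];Y=-M[:,0];X=np.cross(Y,Z)
print("tote x",X.round(3))
O=G-.105*Z
z=lambda p:[(312+8*(p[0]-255)).round(),(8*(p[1]-195)).round()]
W=lambda x,y,h:O+x*X+y*Y+h*Z
print("pin head",z(proj(S,W(.0834,0,.082))),"foot z",W(.097,0,0)[2])
q=.7071
for u,v in((48.4,48.4),(29.9,56),(56,29.9),(34.3,34.3),(10,56),(56,10)):
    print(u,v,z(proj(S,W((u+v)*q/1e3,(u-v)*q/1e3,.032))))
# invert visible holes
for px in((507,180),(598,154),(582,213)):
    t=[255+(px[0]-312)/8,195+px[1]/8]
    oo,d=ray(S,t);s=((O+.032*Z-oo)@Z)/(d@Z);r=oo+s*d-O;x,y=r@X*1e3,r@Y*1e3
    print(px,"tote xy",round(x,1),round(y,1),"uv",round((x+y)*q,1),round((x-y)*q,1))
```

```text
tote x [-0.863 -0.068 -0.501]
pin head [np.float64(709.0), np.float64(120.0)] foot z 0.15376022494861588
48.4 48.4 [np.float64(584.0), np.float64(195.0)]
29.9 56 [np.float64(516.0), np.float64(210.0)]
56 29.9 [np.float64(605.0), np.float64(137.0)]
34.3 34.3 [np.float64(525.0), np.float64(140.0)]
10 56 [np.float64(438.0), np.float64(199.0)]
56 10 [np.float64(596.0), np.float64(73.0)]
(507, 180) tote xy 53.6 -13.3 uv 28.5 47.3
(598, 154) tote xy 62.9 13.0 uv 53.7 35.3
(582, 213) tote xy 71.7 -4.6 uv 47.4 53.9
```

The four spacers are together in the corner: three discs show at (507,180), (598,154), (582,213) enlarged, and the fourth's edge at (440,203). That last one seems held back along the near wall by its neighbour, so I rock the tote gently sideways and return to the same pose to let it close up.

Request:
move_arm([
  [[0, 0, 0], [3, 0, 0], 0],
  [[0, 0, 0], [3, 0, 0], 0],
  [[0, 0, 0], [3, 0, 0], 0],
  [[0, 0, 0], [3, 0, 0], 0],
  [[0, 0, 0], [3, 0, 0], 0],
])

```text
t: 14.9
eef_pos: [0.5862, 0.1099, 0.2771]
eef_rot: [2.596, -0.257, 1.649]
ft_force: [-0.2, -0.4, -6.4]
finger_gap: 0.128
grip_force: 59.5
```

Request:
move_arm([
  [[0, 0, 0], [0, 0, 0], 0],
  [[0, 0, 0], [0, 0, 0], 0],
  [[0, 0, 0], [0, 0, 0], 0],
  [[0, 0, 0], [0, 0, 0], 0],
  [[0, 0, 0], [0, 0, 0], 0],
])

```text
t: 15.4
eef_pos: [0.5861, 0.1106, 0.2769]
eef_rot: [2.596, -0.255, 1.65]
ft_force: [-0.0, -1.3, -4.7]
finger_gap: 0.127
grip_force: 59.5
```

Request:
move_arm([
  [[0, 0, 0], [-3, 0, 0], 0],
  [[0, 0, 0], [-3, 0, 0], 0],
  [[0, 0, 0], [-3, 0, 0], 0],
  [[0, 0, 0], [-3, 0, 0], 0],
  [[0, 0, 0], [-3, 0, 0], 0],
])

```text
t: 15.9
eef_pos: [0.5861, 0.1106, 0.2771]
eef_rot: [2.616, 0.007, 1.647]
ft_force: [0.3, -0.8, -5.5]
finger_gap: 0.131
grip_force: 59.5
```

Request:
move_arm([
  [[0, 0, 0], [0, 0, 0], 0],
  [[0, 0, 0], [0, 0, 0], 0],
  [[0, 0, 0], [0, 0, 0], 0],
  [[0, 0, 0], [0, 0, 0], 0],
  [[0, 0, 0], [0, 0, 0], 0],
])

```text
t: 16.4
eef_pos: [0.5861, 0.1096, 0.2767]
eef_rot: [2.617, 0.005, 1.646]
ft_force: [-0.8, -0.2, -4.3]
finger_gap: 0.129
grip_force: 59.5
```

Run:
```python
from h import *
o=env.get_obs();print(o["t"],o["eef_rot"],o["finger_gap"],o["joint_velocities"].round(3))
S=cam("side");T=cam("top")
for k in("spacer0",):print([(np.round([312+8*(d["centre"][0]-255),8*(d["centre"][1]-195)]).tolist(),round(d["p"],2)) for d in env.find_in("side",k)])
h=cv2.cvtColor(S["pixels"],cv2.COLOR_RGB2HSV)[200:236,268:300]
m=cv2.inRange(h,(8,90,60),(30,255,255))
for i,r in enumerate(m): print(200+i,"".join("#" if v else "." for v in r))
```

```text
16.4 [2.61687045 0.00478791 1.6456146 ] 0.1291277296277595 [ 0.001 -0.     0.    -0.004 -0.     0.001]
[([586.0, 200.0], 0.58), ([333.0, 6.0], 0.54), ([518.0, 164.0], 0.48), ([608.0, 145.0], 0.44)]
200 ................................
201 ................................
202 ................................
203 ................................
204 ................................
205 ................................
206 ................................
207 ................................
208 ................................
209 ................................
210 ................................
211 ...................#####........
212 ..................#######.......
213 ..................##....##......
214 ........#####....####....##.....
215 .......###..###.#####...###.....
216 ......###....##.###########.....
217 ......####....#############.....
218 .....#####...###.#########......
219 .....####################.......
220 ...################...###.......
221 .........#########.....##.......
222 ...............####....###......
223 .......................###......
224 ........................###.....
225 ........................##......
226 ................................
227 ................................
228 ................................
229 ............................#...
230 ...........................##...
231 ....................#.....###...
232 ....................###.#####...
233 ..............####.##########...
234 .............################...
235 .........####################...
```

The rock brought the lagging spacer closer, with all four still together. I repeat it once, a little farther.

Request:
move_arm([
  [[0, 0, 0], [5, 0, 0], 0],
  [[0, 0, 0], [5, 0, 0], 0],
  [[0, 0, 0], [5, 0, 0], 0],
  [[0, 0, 0], [5, 0, 0], 0],
  [[0, 0, 0], [4, 0, 0], 0],
])

```text
t: 17.05
eef_pos: [0.5864, 0.1093, 0.2772]
eef_rot: [2.581, -0.415, 1.653]
ft_force: [-0.4, -0.1, -5.6]
finger_gap: 0.129
grip_force: 59.6
```

Request:
move_arm([
  [[0, 0, 0], [0, 0, 0], 0],
  [[0, 0, 0], [0, 0, 0], 0],
  [[0, 0, 0], [0, 0, 0], 0],
  [[0, 0, 0], [0, 0, 0], 0],
  [[0, 0, 0], [0, 0, 0], 0],
])

```text
t: 17.55
eef_pos: [0.5861, 0.1108, 0.2772]
eef_rot: [2.583, -0.411, 1.655]
ft_force: [0.1, -0.3, -4.6]
finger_gap: 0.131
grip_force: 59.6
```

Request:
move_arm([
  [[0, 0, 0], [-5, 0, 0], 0],
  [[0, 0, 0], [-5, 0, 0], 0],
  [[0, 0, 0], [-5, 0, 0], 0],
  [[0, 0, 0], [-5, 0, 0], 0],
  [[0, 0, 0], [-4, 0, 0], 0],
])

```text
t: 18.05
eef_pos: [0.5862, 0.1111, 0.2777]
eef_rot: [2.616, 0.008, 1.648]
ft_force: [0.3, 0.5, -4.9]
finger_gap: 0.125
grip_force: 59.5
```

Request:
move_arm([
  [[0, 0, 0], [0, 0, 0], 0],
  [[0, 0, 0], [0, 0, 0], 0],
  [[0, 0, 0], [0, 0, 0], 0],
  [[0, 0, 0], [0, 0, 0], 0],
  [[0, 0, 0], [0, 0, 0], 0],
])

```text
t: 18.55
eef_pos: [0.5861, 0.1094, 0.2767]
eef_rot: [2.617, 0.005, 1.645]
ft_force: [0.4, -0.4, -5.3]
finger_gap: 0.127
grip_force: 59.5
```

Run:
```python
from h import *
o=env.get_obs();print(o["t"],o["eef_rot"],o["finger_gap"],o["joint_velocities"].round(3))
S=cam("side");
h=cv2.cvtColor(S["pixels"],cv2.COLOR_RGB2HSV)[208:228,268:300]
m=cv2.inRange(h,(8,90,60),(30,255,255))
for i,r in enumerate(m): print(208+i,"".join("#" if v else "." for v in r))
```

```text
18.55 [2.61695209 0.00461083 1.64520862] 0.12654253029425655 [ 0.004 -0.    -0.003 -0.004 -0.     0.004]
208 ................................
209 ...................#####........
210 ..................#######.......
211 ..................##....##......
212 ...........#########....##......
213 ..........####.######...##......
214 ..........##....##########......
215 .........####....#########......
216 ........#####...#########.......
217 ........#################.......
218 .........#################......
219 .........#############..###.....
220 ..........###########....###....
221 ............##########...###....
222 ................############....
223 .......................#####....
224 .........................#......
225 ................................
226 ................................
227 ................................
```

The cluster is now tightly packed against the pin and the arm is still. I hand it in.

```bash
python3 -c "
from bench import env
print(env.hand_in())"
```

```text
the job is handed in; nothing more can be done
None
```

The job is handed in: the pin is down in the gate socket, and the tote is held with its lowest corner about 15 cm up, tilted 30° with the yellow corner lowest and the spacers packed against the pin; the fourth spacer is mostly hidden behind the near wall, so I judged it there from its visible edge.

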